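# Roll-test the kiln rollers

## Task

Roll each of the three clay rollers across the flat kiln shelf with a light push, away from you. Those that run true must be left lying snug along the stop batten, and must never be gripped, lifted or pressed hard; any that rocks, wobbles or catches as it rolls must be picked up after its roll test and put into the wooden crate. Leave the other things on the bench alone.

Things in the scene. Friction and masses are not known exactly. Their poses are not given: they have to be found in the camera images.
- plate: flat plaster-coloured kiln shelf fixed to the bench, 300 mm (x) by 330 mm (y), 20 mm thick, so its top is 20 mm above the bench; origin under its centre. Its x axis points away from the robot: the rolling direction. Its place and yaw vary
- stop (a point): middle of the foot of the stop batten's near face, on the plate's top, 90 mm in +x from the plate's centre; same axes as the plate. The batten is a fixed wooden strip, 26 mm high, 15 mm thick, along the plate's whole width. A roller snug against it has its axis 20 mm to -x of this face
- roller_a: plain fired-clay kiln roller, one of three alike, side by side in random order on the plate's near half: 40 mm diameter, 85 mm long, 0.4 kg. Origin mid-axis, y along the axis, z up at the start. True: rolls all the way at a steady push of about 1 N. Sagged: has a 3 mm swelling along one side, on top at the start; after 45 mm it meets the plate, and the roller rocks or drags at 2.5 N or more
- roller_b: plain fired-clay kiln roller, one of three alike, side by side in random order on the plate's near half: 40 mm diameter, 85 mm long, 0.4 kg. Origin mid-axis, y along the axis, z up at the start. True: rolls all the way at a steady push of about 1 N. Sagged: has a 3 mm swelling along one side, on top at the start; after 45 mm it meets the plate, and the roller rocks or drags at 2.5 N or more
- roller_c: plain fired-clay kiln roller, one of three alike, side by side in random order on the plate's near half: 40 mm diameter, 85 mm long, 0.4 kg. Origin mid-axis, y along the axis, z up at the start. True: rolls all the way at a steady push of about 1 N. Sagged: has a 3 mm swelling along one side, on top at the start; after 45 mm it meets the plate, and the roller rocks or drags at 2.5 N or more
- skin_a (a point): point on the skin of roller_a, under its middle at the start, nominally 20 mm from its axis; out-of-roundness shifts it by only 0.1 mm, too little to read from its pose
- skin_b (a point): point on the skin of roller_b, under its middle at the start, nominally 20 mm from its axis; out-of-roundness shifts it by only 0.1 mm, too little to read from its pose
- skin_c (a point): point on the skin of roller_c, under its middle at the start, nominally 20 mm from its axis; out-of-roundness shifts it by only 0.1 mm, too little to read from its pose
- crate: open wooden reject crate fixed to the bench right of the plate: outside 170 mm (x) by 130 mm (y), 50 mm high, walls and floor 6 mm or less; origin under its centre
- collar: bystander: a white ring, 38 mm across, 14 mm high, on the plate beyond the batten; origin under its centre
- stilt: bystander: a three-armed kiln stilt, about 50 mm across, 10 mm high, on the plate beyond the batten; origin under its centre
- dish: bystander: a clay dish, 170 mm across, 30 mm high, left of the plate; origin under its centre
- slip_bowl: bystander: a clay bowl, 120 mm across, 60 mm high, to the far right, beyond the crate; origin under its centre
- glaze_jar: bystander: a white jar, 70 mm across, about 90 mm high, beyond the plate; origin under its centre
- brush: bystander: a brush lying right of the crate, about 200 mm long
- rib: bystander: a flat wooden rib 90 x 45 x 8 mm, left of the plate, towards the robot; origin under its centre
Not all that is in view belongs to the job. Leave any green or white look-alike of the roller_b alone.

How it is judged:
By the outcome, as a careful person would: the job done as asked, in the order asked, and still so for the second after the job is handed in, with the robot touching nothing.
It also fails if it takes over 72 s, if anything falls off the work surface, if the arm or the gripper's body presses on something with over 40 N, if the wrist force passes 120 N, or if a joint passes its speed limit or range.

## Robot

A 7-joint arm with a two-finger parallel gripper is mounted at the origin on the work surface. World frame = base frame: x ahead of the robot, y to its left, z up, the work surface at z = 0. Lengths are in mm, angles in rad, forces in N, time in s.
With the tool pointing down it reaches from about 350 to 775 mm from the base axis. Payload 3.1 kg.
Tool frame: the origin (TCP) lies at the very end of the fingers, on their centre line; the grasp point (between the pads) lies 19 mm behind it; z points along the fingers, y is the direction in which the jaws open and shut (so a half turn about z gives the same grasp; the last joint's range is limited). The gripper opens to 85 mm and grips with 20 to 120 N. Pads are 22 mm wide; open, the fingers measure 114 mm over their backs; the gripper's body (76 mm by 85 mm) begins 54 mm behind the grasp point. The pads swing forward as they close: fully open they stand 13 mm farther back than shut.
Start: joints at [1.189, 0.311, 0.014, 1.512, -0.004, 1.319, -0.027], TCP at [183.347, -518.557, 231.304] pointing down, gripper open.
Joint ranges: [-2.7, 2.7], [-0.3, 1.91], [-1.27, 1.3], [0.12, 2.57], [-1.44, 4.58], [0.2, 2.03], [-3.05, 3.05]. Speed limits (rad/s): [2.79, 2.79, 3.14, 3.14, 3.14, 3.14, 3.14].

## Interface

Orientations are given as a 3x3 rotation matrix whose columns are the frame's x, y, z axes.
In Python, from cell import manip gives the robot as it stands.
- The arm moves only by the tool send_rows, never from a script. Its argument "targets" is one flat list of numbers, 5 for each row, row after row: the shift along the tool's x, y, z in mm, then the turn about the tool's z in degrees, then the finger opening in mm, from 0 to 85.4. In form: [tx, ty, tz, twist, jaw, tx, ty, tz, twist, jaw, ...]. A call has 1 to 10 rows; each row shifts and turns the pose as measured when the row begins, along the tool's axes as they then stand; what a row does not reach is not made up. A row lasts 1/10 s, in which the tool goes at most 50 mm and 8.59 degrees, less where a joint would pass 70% of its speed; a pose out of reach is approached as far as the arm can. A call is refused whole if a number of a shift passes 50 or a number of a turn 8.59, either way. A call with a gripper value outside its range is refused whole. The fingers move at their own pace and stop on an object; "force" is the grip in N (left out, the last holds). Time passes only in rows, so rows that do not move let the fingers close. It gives the time, the measured TCP pose, the force and the opening at its end, in the units of the state.
- manip.state(): the state, without advancing time (a new reading comes with each control period).
- manip.snapshot(name): name is "scene" or "top"; returns the picture (400x640x3 uint8, blue, green, red); there is no depth.
- manip.calibration(name): a dict with "vfov" (degrees; the focal length in pixels is half the picture's height over the tangent of half this angle, whatever the lens; pixels are square), "cx", "cy" (the principal point, pixels), "k1" (the pictures are not rectified: a ray, as slopes to the right and down, at radius r is drawn at 1 + k1 r^2 times it, then the intrinsics apply), "R" (3x3) and "t" (3): a world point X has camera coordinates R X + t. Camera axes: x right, y down, z forward; pixel columns grow to the right and rows downward; lengths in mm; the calibration is good to about 2 mm. A picture is of the moment at which its call begins. calibration takes no time and is no camera call.
- manip.sign_off(): hands the job in, once; it reports no verdict.
The state is a dict: "time": time; "qpos": joint angles; "dq": joint speeds; "joint_efforts": joint torques, N m; "tool_pos": TCP position; "tcp_rot": TCP orientation; "wrist_force": force on the tool from outside, world axes, zero at the start; "ft_torque": the same for the moment, N m; "grip_width": finger opening in mm.
Only numpy, scipy, OpenCV 4.12 (cv2) and the standard library are available. Lean on these libraries where they do the work, as an engineer would, in place of code of your own. Each camera call takes 0.05 s, during which the arm holds its last target.

## Working session

There is one attempt and no reset: what is moved stays moved. The work goes in short steps, Python scripts to look and compute and a tool call to move; the robot and the scene stay as the last step left them, time stands still between calls to the robot, and variables do not carry over. Pictures are saved under pics/ and viewed, and the job is handed in when it is done.

Besides the shell and the picture viewer there is one more tool, called after "Request:" as name(argument=value, ...), one argument or row to a line, values as JSON. send_rows: Moves the arm, as the interface text tells. Its arguments: {"type":"object","properties":{"targets":{"type":"array"},"force":{"type":"number"}},"required":["targets"]}

```bash
ls; mkdir -p pics
python3 - <<'E'
from cell import manip
import cv2
for n in("scene","top"):
    cv2.imwrite(f"pics/{n}0.png",manip.snapshot(n)); print(manip.calibration(n))
print(manip.state())
E
```

```text
pics
{'vfov': 49.00066320180055, 'cx': 324.24785408777103, 'cy': 199.76251628384549, 'k1': -0.12523026917298646, 'R': array([[-0.08036968,  0.9967379 , -0.00736678],
       [ 0.62765459,  0.0448653 , -0.77719806],
       [-0.77433225, -0.06708695, -0.62921292]]), 't': array([  60.69763299, -313.1870612 , 1609.86211728])}
{'vfov': 56.253925113574866, 'cx': 323.21458591401745, 'cy': 191.45136367069034, 'k1': -0.038298685805103615, 'R': array([[-0.02275797, -0.99958019,  0.01793078],
       [-0.99125867,  0.02022984, -0.13037256],
       [ 0.12995509, -0.02074106, -0.99130292]]), 't': array([-23.05360287, 535.59360579, 948.34931375])}
{'time': 0.1, 'qpos': array([ 1.18934131,  0.31163256,  0.0139635 ,  1.51291899, -0.00440556,
        1.31919725, -0.02720082]), 'dq': array([-4.48409235e-04, -2.33637102e-03,  2.33694185e-03, -3.15434610e-03,
        8.03220393e-04, -5.19197408e-05, -8.72292115e-04]), 'joint_efforts': array([ 8.03479743e-04, -3.80853188e+01,  1.46973529e-01, -2.31241053e+01,
        1.24258100e-02,  8.03602132e-03, -1.56142005e-05]), 'tool_pos': array([ 183.09910225, -517.92459138,  230.32783433]), 'tcp_rot': array([[ 9.42802213e-01,  3.33351739e-01, -7.78350931e-04],
       [ 3.33352639e-01, -9.42800141e-01,  1.97773475e-03],
       [-7.45480506e-05, -2.12407803e-03, -9.99997741e-01]]), 'wrist_force': array([ 0.47113656, -0.22178418, -0.05487954]), 'ft_torque': array([0.01534604, 0.0174911 , 0.0363953 ]), 'grip_width': 85.52163814166747}
```

View pics/scene0.png

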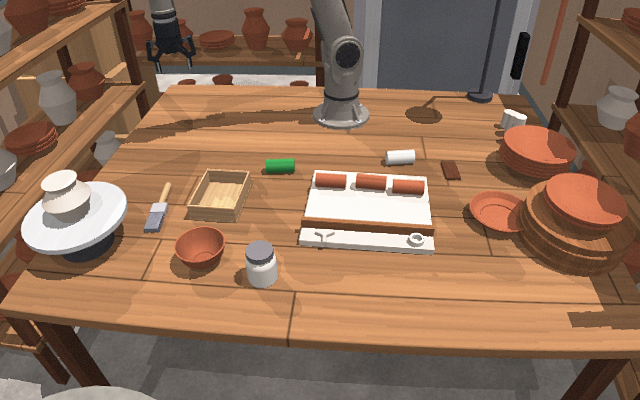

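View pics/top0.png

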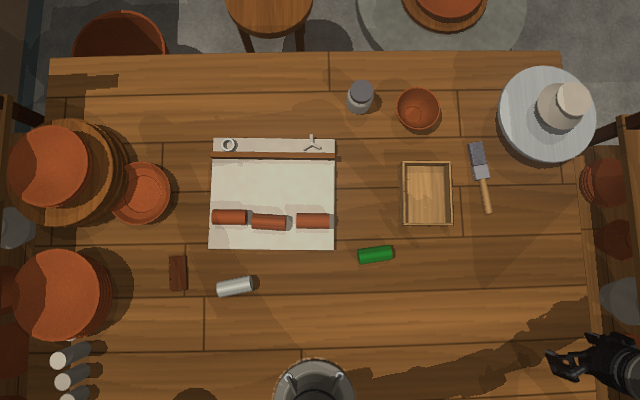

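The top view shows three terracotta rollers on the plate at (229,217), (268,222) and (312,221). The decoys are off the plate: green at (375,255) and white at (235,287). The terracotta three on the near half of the plate fit the description. Next I'll measure them and check with an enlarged crop.

```bash
cat > h.py <<'E'
from cell import manip
import numpy as np, cv2
def ray(n,uv):
    c=manip.calibration(n); f=200/np.tan(np.radians(c['vfov']/2))
    K=np.array([[f,0,c['cx']],[0,f,c['cy']],[0,0,1.]])
    p=cv2.undistortPoints(np.array(uv,float).reshape(-1,1,2),K,np.array([c['k1'],0,0,0.]),).reshape(-1,2)
    d=np.c_[p,np.ones(len(p))]@c['R']; o=-c['R'].T@c['t']
    return o,d
def onz(n,uv,z):
    o,d=ray(n,uv); return o+d*((z-o[2])/d[:,2])[:,None]
def proj(n,X):
    c=manip.calibration(n); f=200/np.tan(np.radians(c['vfov']/2))
    K=np.array([[f,0,c['cx']],[0,f,c['cy']],[0,0,1.]])
    return cv2.projectPoints(np.array(X,float).reshape(-1,1,3),cv2.Rodrigues(c['R'])[0],c['t'],K,np.array([c['k1'],0,0,0.]))[0].reshape(-1,2)
def rollers(im,box=(200,150,350,250)):
    hsv=cv2.cvtColor(im,cv2.COLOR_BGR2HSV)
    m=((hsv[...,0]<12)&(hsv[...,1]>150)&(hsv[...,2]>60)).astype(np.uint8)*255
    M=np.zeros_like(m);x0,y0,x1,y1=box;M[y0:y1,x0:x1]=m[y0:y1,x0:x1]
    cs,_=cv2.findContours(M,cv2.RETR_EXTERNAL,cv2.CHAIN_APPROX_NONE)
    return [c for c in cs if cv2.contourArea(c)>60]
E
python3 - <<'E'
from h import *
im=cv2.imread('pics/top0.png')
for c in rollers(im):
    r=cv2.minAreaRect(c); b=cv2.boxPoints(r)
    print(np.round(r[0],1),np.round(r[1],1),round(r[2],1),cv2.contourArea(c),np.round(onz('top',[r[0]],40),0),'\n',np.round(onz('top',b,40)[:,:2]))
g=cv2.cvtColor(im,cv2.COLOR_BGR2HSV)
m=((g[...,1]<70)&(g[...,2]>120)).astype(np.uint8)*255
M=np.zeros_like(m);M[160:256,200:345]=m[160:256,200:345]
c=max(cv2.findContours(M,0,1)[0],key=cv2.contourArea)
a=cv2.approxPolyDP(c,5,True)[:,0];print(a.tolist(),np.round(onz('top',a,20)))
cv2.imwrite('pics/c0.png',cv2.resize(im[125:265,195:475],None,fx=2.8,fy=2.8,interpolation=2))
E
```

```text
[267.8 221.4] [33.7 14.2] 3.8 427.0 [[459. 110.  40.]] 
 [[445. 155.]
 [481. 153.]
 [474.  66.]
 [437.  68.]]
[312. 220.] [14. 32.] 90.0 417.5 [[460.  -4.  40.]] 
 [[479.  37.]
 [478. -46.]
 [441. -45.]
 [443.  38.]]
[228.5 216.5] [13. 33.] 90.0 420.0 [[474. 212.  40.]] 
 [[492. 255.]
 [490. 169.]
 [456. 169.]
 [458. 255.]]
[[212, 160], [208, 248], [333, 249], [334, 161]] [[629. 263.  20.]
 [394. 270.  20.]
 [384. -57.  20.]
 [619. -66.  20.]]
```

View pics/c0.png

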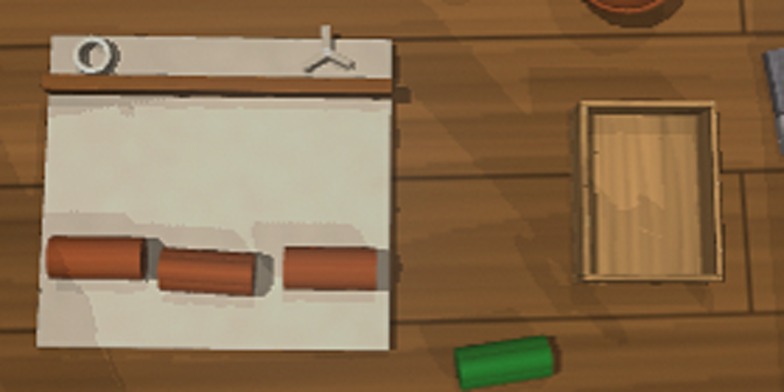

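Request:
send_rows(
  targets=[0,0,0,7.1,50,0,0,0,7.1,50,0,0,0,7.1,50],
)

```text
time: 0.4
tool_pos: [182.6, -516.7, 228.3]
tcp_rot: [[0.999, -0.046, -0.002], [-0.046, -0.999, 0.006], [-0.002, -0.006, -1.0]]
wrist_force: [-0.1, 0.4, 0.5]
grip_width: 50.1
```

```bash
cat >> h.py <<'E'
Ry=np.radians(-1.75)
def go(x,y,z,yaw=-1.75):
    s=manip.state(); R=np.array(s['tcp_rot']); d=R.T@(np.array([x,y,z])-s['tool_pos'])
    a=np.degrees(np.arctan2(R[1,0],R[0,0]))
    print('t',round(s['time'],2),'pos',np.round(s['tool_pos'],1),'shift',np.round(d,1),'dist',round(np.linalg.norm(d),1),'twist',round(-(yaw-a),2),'tilt',np.round(R[:,2],3),'F',np.round(s['wrist_force'],2),'w',round(s['grip_width'],1))
E
python3 -c "
from h import *
go(412,-3,120)"
```

```text
t 0.4 pos [ 182.6 -516.7  228.3] shift [ 206.1 -522.9  111. ] dist 572.9 twist -0.86 tilt [-0.002  0.006 -1.   ] F [-0.07  0.36  0.48] w 50.1
```

Request:
send_rows(
  targets=[17,-44,7,-0.9,50,17,-44,7,0,50,17,-44,7,0,50,17,-44,7,0,50,17,-44,7,0,50,17,-44,7,0,50,17,-44,7,0,50,17,-44,7,0,50,17,-44,7,0,50,17,-44,7,0,50],
)

```text
time: 1.4
tool_pos: [369.0, -74.0, 152.9]
tcp_rot: [[0.999, -0.05, -0.006], [-0.05, -0.999, 0.002], [-0.006, -0.002, -1.0]]
wrist_force: [1.2, 0.1, -0.1]
grip_width: 50.1
```

```bash
python3 -c "
from h import *
go(412,-3,90)"
```

```text
t 1.4 pos [369.  -74.  152.9] shift [ 39.8 -72.9  62.8] dist 104.1 twist -1.11 tilt [-0.006  0.002 -1.   ] F [ 1.15  0.11 -0.05] w 50.1
```

Request:
send_rows(
  targets=[10,-24,10,-1.1,50,15,-25,20,0,50,15,-24,30,0,50],
)

```text
time: 1.7
tool_pos: [415.2, 4.7, 93.8]
tcp_rot: [[1.0, -0.023, 0.002], [-0.023, -1.0, 0.002], [0.002, -0.002, -1.0]]
wrist_force: [1.2, -0.8, 0.4]
grip_width: 49.8
```

```bash
python3 -c "
from h import *
go(412,-3,27)"
```

```text
t 1.7 pos [415.2   4.7  93.8] shift [-3.1  7.9 66.8] dist 67.3 twist 0.41 tilt [ 0.002  0.002 -1.   ] F [ 1.2  -0.81  0.42] w 49.8
```

Request:
send_rows(
  targets=[-4,5,20,0.4,50,-2,2,25,0,50,0,0,12,0,50,0,0,7,0,50,0,0,0,0,50],
)

```text
time: 2.2
tool_pos: [406.7, 4.3, 23.4]
tcp_rot: [[1.0, -0.019, -0.005], [-0.019, -1.0, 0.007], [-0.005, -0.007, -1.0]]
wrist_force: [0.2, 0.5, 0.1]
grip_width: 50.2
```

```bash
python3 -c "
from h import *
go(412,-3,27)
cv2.imwrite('pics/s1.png',cv2.resize(manip.snapshot('scene')[140:240,280:460],None,fx=4,fy=4))"
```

```text
t 2.2 pos [406.7   4.3  23.4] shift [ 5.4  7.2 -3.7] dist 9.7 twist 0.65 tilt [-0.005  0.007 -1.   ] F [0.23 0.49 0.13] w 50.2
```

View pics/s1.png

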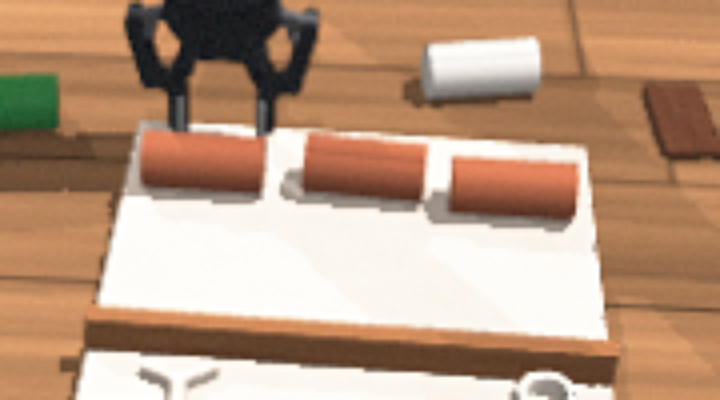

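Request:
send_rows(
  targets=[2,4,-2,0.6,50,3,3,-2,0,50,3,0,0,0,50,3,0,0,0,50],
)

```text
time: 2.65
tool_pos: [421.3, -4.6, 30.7]
tcp_rot: [[0.999, -0.032, 0.002], [-0.032, -0.999, 0.005], [0.002, -0.005, -1.0]]
wrist_force: [0.4, 0.2, 0.2]
grip_width: 50.2
```

Request:
send_rows(
  targets=[3,0,0,0,50],
)

```text
time: 2.75
tool_pos: [425.2, -4.8, 31.2]
tcp_rot: [[0.999, -0.033, 0.003], [-0.033, -0.999, 0.005], [0.003, -0.005, -1.0]]
wrist_force: [0.1, 0.1, -1.2]
grip_width: 49.7
```

Request:
send_rows(
  targets=[3,0,0,0,50],
)

```text
time: 2.85
tool_pos: [428.7, -5.0, 31.4]
tcp_rot: [[0.999, -0.033, 0.004], [-0.033, -0.999, 0.005], [0.004, -0.005, -1.0]]
wrist_force: [-0.4, -0.4, -0.6]
grip_width: 50.0
```

Request:
send_rows(
  targets=[3,0,0,0,50],
)

```text
time: 2.95
tool_pos: [431.5, -5.1, 31.4]
tcp_rot: [[0.999, -0.033, 0.003], [-0.033, -0.999, 0.005], [0.003, -0.005, -1.0]]
wrist_force: [-0.9, 0.1, 1.5]
grip_width: 50.0
```

Request:
send_rows(
  targets=[3,0,0,0,50],
)

```text
time: 3.05
tool_pos: [434.7, -5.1, 31.3]
tcp_rot: [[0.999, -0.033, 0.003], [-0.033, -0.999, 0.005], [0.002, -0.005, -1.0]]
wrist_force: [-0.5, -0.2, 0.8]
grip_width: 50.0
```

Request:
send_rows(
  targets=[4,0,1,0,50,4,0,0,0,50,4,0,0,0,50,4,0,0,0,50],
)

```text
time: 3.45
tool_pos: [451.4, -5.5, 29.8]
tcp_rot: [[0.999, -0.032, 0.001], [-0.032, -0.999, 0.005], [0.001, -0.005, -1.0]]
wrist_force: [-0.6, 0.8, 0.7]
grip_width: 50.0
```

Request:
send_rows(
  targets=[4,0,0,0,50,4,0,0,0,50],
)

```text
time: 3.65
tool_pos: [460.3, -5.7, 29.8]
tcp_rot: [[0.999, -0.032, 0.001], [-0.032, -0.999, 0.005], [0.001, -0.005, -1.0]]
wrist_force: [0.1, 0.2, 0.4]
grip_width: 50.1
```

Request:
send_rows(
  targets=[4,0,0,0,50],
)

```text
time: 3.75
tool_pos: [464.7, -5.8, 29.8]
tcp_rot: [[0.999, -0.032, 0.001], [-0.032, -0.999, 0.005], [0.001, -0.005, -1.0]]
wrist_force: [-0.9, -0.0, 0.0]
grip_width: 50.2
```

Request:
send_rows(
  targets=[4,0,0,0,50],
)

```text
time: 3.85
tool_pos: [469.1, -6.0, 29.8]
tcp_rot: [[0.999, -0.032, 0.001], [-0.032, -0.999, 0.005], [0.001, -0.005, -1.0]]
wrist_force: [-0.4, 0.4, 0.6]
grip_width: 50.0
```

Request:
send_rows(
  targets=[4,0,0,0,50],
)

```text
time: 3.95
tool_pos: [473.5, -6.2, 29.8]
tcp_rot: [[0.999, -0.032, 0.001], [-0.032, -0.999, 0.005], [0.001, -0.005, -1.0]]
wrist_force: [-0.7, 0.7, 0.1]
grip_width: 50.4
```

Request:
send_rows(
  targets=[4,0,0,0,50],
)

```text
time: 4.05
tool_pos: [477.8, -6.3, 29.8]
tcp_rot: [[0.999, -0.032, 0.001], [-0.032, -0.999, 0.005], [0.001, -0.005, -1.0]]
wrist_force: [-0.2, -0.5, 0.6]
grip_width: 50.0
```

Request:
send_rows(
  targets=[4,0,0,0,50],
)

```text
time: 4.15
tool_pos: [482.2, -6.5, 29.8]
tcp_rot: [[0.999, -0.032, 0.001], [-0.032, -0.999, 0.005], [0.001, -0.005, -1.0]]
wrist_force: [-0.9, 0.5, 1.0]
grip_width: 50.1
```

Request:
send_rows(
  targets=[4,0,0,0,50],
)

```text
time: 4.25
tool_pos: [486.6, -6.6, 29.8]
tcp_rot: [[0.999, -0.032, 0.001], [-0.033, -0.999, 0.005], [0.001, -0.005, -1.0]]
wrist_force: [-1.8, -0.1, 0.6]
grip_width: 49.9
```

Request:
send_rows(
  targets=[4,0,0,0,50],
)

```text
time: 4.35
tool_pos: [490.9, -6.7, 29.8]
tcp_rot: [[0.999, -0.032, 0.001], [-0.032, -0.999, 0.005], [0.001, -0.005, -1.0]]
wrist_force: [0.1, -0.3, -0.0]
grip_width: 50.2
```

Request:
send_rows(
  targets=[4,0,0,0,50],
)

```text
time: 4.45
tool_pos: [495.2, -6.9, 29.8]
tcp_rot: [[0.999, -0.032, 0.001], [-0.032, -0.999, 0.005], [0.001, -0.005, -1.0]]
wrist_force: [-0.1, -0.6, -0.1]
grip_width: 50.1
```

```bash
python3 -c "
from h import *
go(520,-6,31)
cv2.imwrite('pics/s2.png',cv2.resize(manip.snapshot('scene')[140:240,280:460],None,fx=4,fy=4))"
```

```text
t 4.45 pos [495.2  -6.9  29.8] shift [24.7 -1.7 -1.2] dist 24.8 twist -0.11 tilt [ 0.001  0.005 -1.   ] F [-0.07 -0.62 -0.07] w 50.1
```

View pics/s2.png

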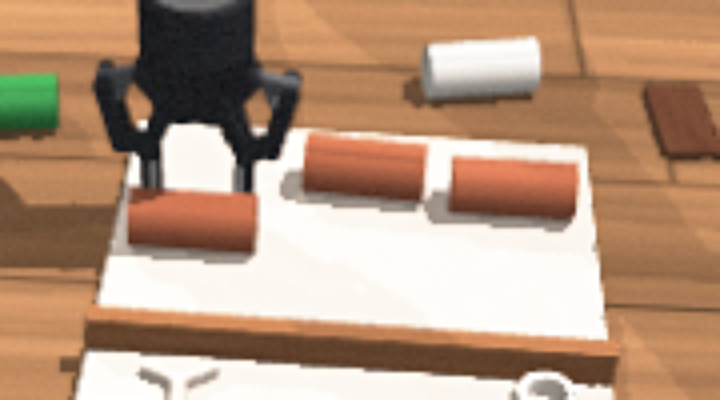

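Request:
send_rows(
  targets=[4,0,0,0,50],
)

```text
time: 4.6
tool_pos: [500.3, -7.0, 29.9]
tcp_rot: [[0.999, -0.033, 0.002], [-0.033, -0.999, 0.006], [0.002, -0.006, -1.0]]
wrist_force: [-0.3, -0.1, 0.4]
grip_width: 49.9
```

Request:
send_rows(
  targets=[4,0,0,0,50],
)

```text
time: 4.7
tool_pos: [504.4, -7.2, 29.9]
tcp_rot: [[0.999, -0.033, 0.002], [-0.033, -0.999, 0.005], [0.002, -0.005, -1.0]]
wrist_force: [-0.1, -1.1, -0.5]
grip_width: 49.8
```

Request:
send_rows(
  targets=[4,0,0,0,50],
)

```text
time: 4.8
tool_pos: [508.7, -7.3, 29.8]
tcp_rot: [[0.999, -0.033, 0.002], [-0.033, -0.999, 0.005], [0.002, -0.005, -1.0]]
wrist_force: [-0.8, -0.3, -0.5]
grip_width: 50.4
```

Request:
send_rows(
  targets=[4,0,0,0,50],
)

```text
time: 4.9
tool_pos: [513.0, -7.5, 29.8]
tcp_rot: [[0.999, -0.033, 0.002], [-0.033, -0.999, 0.005], [0.002, -0.005, -1.0]]
wrist_force: [-0.4, -0.2, 0.3]
grip_width: 50.2
```

Request:
send_rows(
  targets=[4,0,0,0,50],
)

```text
time: 5.0
tool_pos: [517.4, -7.6, 29.8]
tcp_rot: [[0.999, -0.033, 0.002], [-0.033, -0.999, 0.005], [0.002, -0.005, -1.0]]
wrist_force: [-0.4, -0.7, -0.2]
grip_width: 50.0
```

```bash
python3 -c "
from h import *
go(520,-6,31)
im=manip.snapshot('top');cv2.imwrite('pics/t3.png',cv2.resize(im[130:260,200:350],None,fx=4,fy=4))
c=max([c for c in rollers(im,(285,150,350,250))],key=cv2.contourArea);r=cv2.minAreaRect(c);print(r,onz('top',[r[0]],40))"
```

```text
t 5.0 pos [517.4  -7.6  29.8] shift [ 2.5 -1.7 -1.1] dist 3.3 twist -0.12 tilt [ 0.002  0.005 -1.   ] F [-0.44 -0.73 -0.16] w 50.0Traceback (most recent call last):
  File "<string>", line 5, in <module>
    c=max([c for c in rollers(im,(285,150,350,250))],key=cv2.contourArea);r=cv2.minAreaRect(c);print(r,onz('top',[r[0]],40))
ValueError: max() iterable argument is empty
```

View pics/t3.png

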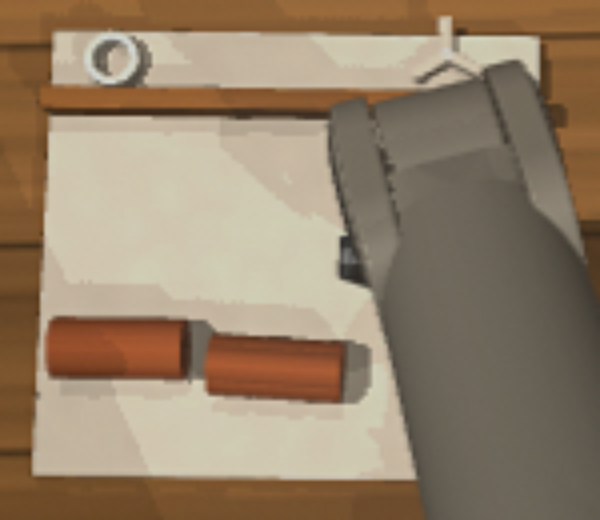

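Request:
send_rows(
  targets=[4,-0.2,0,0,50,4,0,0,0,50,4,0,0,0,50,4,0,0,0,50,4,0,0,0,50],
)

```text
time: 5.55
tool_pos: [539.7, -8.1, 29.9]
tcp_rot: [[0.999, -0.033, 0.003], [-0.033, -0.999, 0.006], [0.003, -0.006, -1.0]]
wrist_force: [-0.2, 0.6, -0.1]
grip_width: 50.1
```

Request:
send_rows(
  targets=[4,0,0,0,50,4,0,0,0,50,4,0,0,0,50,4,0,0,0,50,3,0,0,0,50],
)

```text
time: 6.05
tool_pos: [560.9, -8.8, 29.9]
tcp_rot: [[0.999, -0.033, 0.004], [-0.033, -0.999, 0.006], [0.003, -0.006, -1.0]]
wrist_force: [0.4, -0.1, 0.4]
grip_width: 50.2
```

Request:
send_rows(
  targets=[2,0,0,0,50,2,0,0,0,50],
)

```text
time: 6.25
tool_pos: [565.5, -8.9, 29.9]
tcp_rot: [[0.999, -0.033, 0.004], [-0.033, -0.999, 0.006], [0.003, -0.006, -1.0]]
wrist_force: [0.0, 0.2, 0.3]
grip_width: 49.8
```

```bash
python3 -c "
from h import *
go(575,-9,30)
cv2.imwrite('pics/s4.png',cv2.resize(manip.snapshot('scene')[160:250,290:440],None,fx=5,fy=5,interpolation=2))"
```

```text
t 6.25 pos [565.5  -8.9  29.9] shift [ 9.5 -0.2 -0.1] dist 9.5 twist -0.12 tilt [ 0.004  0.006 -1.   ] F [0.02 0.2  0.28] w 49.8
```

View pics/s4.png

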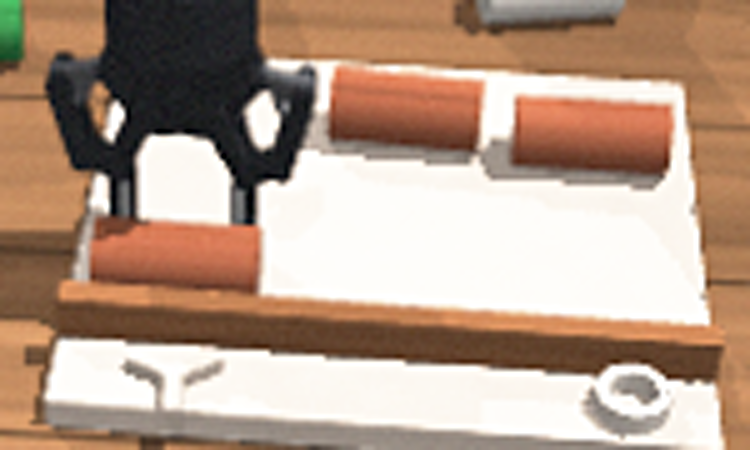

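Request:
send_rows(
  targets=[2,0,0,0,50,1.5,0,0,0,50],
)

```text
time: 6.5
tool_pos: [569.5, -9.0, 29.9]
tcp_rot: [[0.999, -0.033, 0.004], [-0.033, -0.999, 0.006], [0.004, -0.006, -1.0]]
wrist_force: [-0.0, -0.4, 0.0]
grip_width: 50.2
```

Request:
send_rows(
  targets=[1.5,0,0,0,50],
)

```text
time: 6.6
tool_pos: [570.9, -9.1, 29.9]
tcp_rot: [[0.999, -0.033, 0.004], [-0.033, -0.999, 0.006], [0.004, -0.006, -1.0]]
wrist_force: [-1.1, -0.5, 0.6]
grip_width: 49.6
```

Request:
send_rows(
  targets=[1,0,0,0,50],
)

```text
time: 6.7
tool_pos: [572.2, -9.2, 30.0]
tcp_rot: [[0.999, -0.033, 0.004], [-0.033, -0.999, 0.006], [0.004, -0.006, -1.0]]
wrist_force: [-1.5, 0.7, 0.8]
grip_width: 49.9
```

Request:
send_rows(
  targets=[1,0,0,0,50],
)

```text
time: 6.8
tool_pos: [573.1, -9.2, 29.9]
tcp_rot: [[0.999, -0.033, 0.004], [-0.033, -0.999, 0.006], [0.004, -0.006, -1.0]]
wrist_force: [-1.6, -0.5, 0.5]
grip_width: 49.8
```

Request:
send_rows(
  targets=[1,0,0,0,50],
)

```text
time: 6.9
tool_pos: [573.5, -9.2, 29.9]
tcp_rot: [[0.999, -0.033, 0.002], [-0.033, -0.999, 0.006], [0.002, -0.006, -1.0]]
wrist_force: [-3.1, -0.6, 3.3]
grip_width: 50.0
```

Request:
send_rows(
  targets=[1,0,0,0,50],
)

```text
time: 7.0
tool_pos: [573.5, -9.3, 29.8]
tcp_rot: [[0.999, -0.033, 0.0], [-0.033, -0.999, 0.005], [-0.0, -0.005, -1.0]]
wrist_force: [-3.0, -0.3, 2.8]
grip_width: 50.1
```

```bash
python3 -c "
from h import *
go(575,-9,30)
cv2.imwrite('pics/s5.png',cv2.resize(manip.snapshot('scene')[160:250,290:440],None,fx=5,fy=5,interpolation=2))"
```

```text
t 7.0 pos [573.5  -9.3  29.8] shift [ 1.5 -0.3 -0.2] dist 1.6 twist -0.14 tilt [ 0.     0.005 -1.   ] F [-2.99 -0.27  2.84] w 50.1
```

View pics/s5.png

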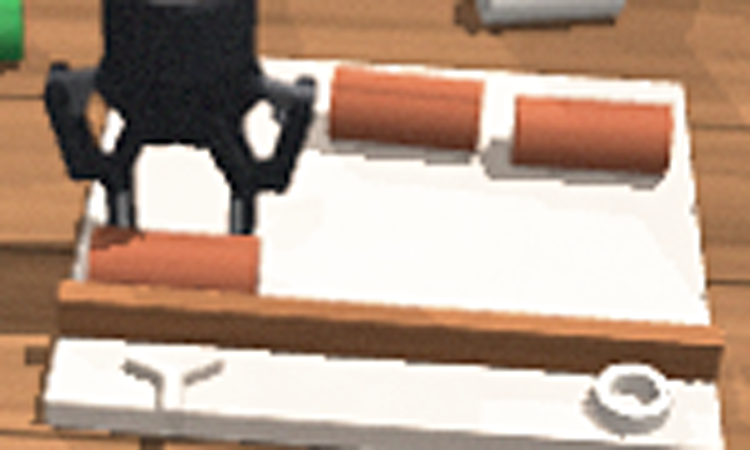

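Request:
send_rows(
  targets=[-2,0,0,0,50,-6,0,0,0,50,-20,0,-15,0,50,-25,0,-30,0,50,-25,-10,-30,0,50,-25,-30,0,0,50,-25,-30,0,0,50,-20,-30,0,0,50,-10,-10,0,0,50],
)

```text
time: 7.95
tool_pos: [418.8, 106.0, 107.6]
tcp_rot: [[0.999, -0.04, 0.016], [-0.04, -0.999, 0.005], [0.016, -0.006, -1.0]]
wrist_force: [-0.5, 0.2, -0.1]
grip_width: 50.2
```

```bash
python3 -c "
from h import *
go(408,111,60)"
```

```text
t 7.95 pos [418.8 106.  107.6] shift [-11.7  -4.3  47.4] dist 49.1 twist -0.56 tilt [ 0.016  0.005 -1.   ] F [-0.46  0.18 -0.05] w 50.2
```

Request:
send_rows(
  targets=[-9,-4,15,-0.4,50,-2,0,25,0,50,0,0,20,0,50,0,0,10,0,50,0,0,3,0,50,0,0,0,0,50],
)

```text
time: 8.55
tool_pos: [411.2, 111.6, 34.1]
tcp_rot: [[0.999, -0.028, 0.026], [-0.028, -1.0, 0.005], [0.026, -0.005, -1.0]]
wrist_force: [-0.2, 0.4, -0.2]
grip_width: 49.8
```

```bash
python3 -c "
from h import *
go(412,111,30)
im=manip.snapshot('top')
for c in rollers(im):
    r=cv2.minAreaRect(c);print(r,onz('top',[r[0]],40))
cv2.imwrite('pics/t5.png',cv2.resize(im[130:260,200:350],None,fx=4,fy=4))"
```

```text
t 8.55 pos [411.2 111.6  34.1] shift [0.7 0.6 4.2] dist 4.3 twist 0.13 tilt [ 0.026  0.005 -1.   ] F [-0.22  0.39 -0.22] w 49.8
((268.6537170410156, 221.54086303710938), (32.18719482421875, 14.471763610839844), 3.5763344764709473) [[458.8032105  108.29947684  40.        ]]
((228.5, 217.0), (14.0, 33.0), 90.0) [[472.68138709 212.11835438  40.        ]]
((313.5, 165.5), (13.0, 31.0), 90.0) [[603.9493971  -10.44227024  40.        ]]
```

View pics/t5.png

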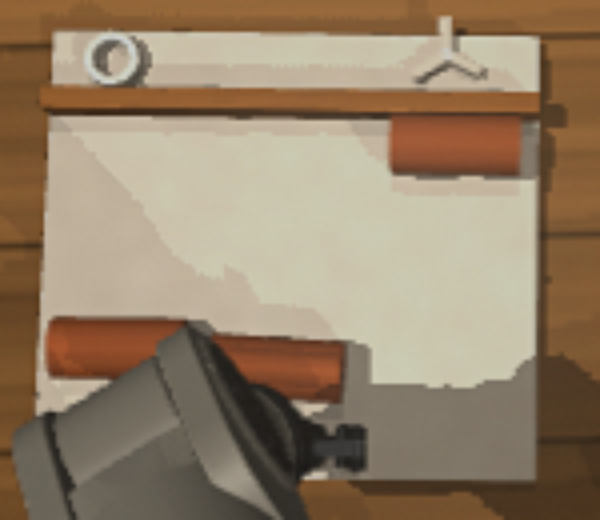

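Request:
send_rows(
  targets=[2,0,3,0.2,50,2,0,2,0,50,3,0,0,0,50,3,0,0,0,50],
)

```text
time: 9.0
tool_pos: [424.7, 111.4, 31.4]
tcp_rot: [[0.999, -0.033, 0.032], [-0.033, -0.999, 0.005], [0.032, -0.006, -0.999]]
wrist_force: [-0.1, -0.1, 0.0]
grip_width: 50.2
```

Request:
send_rows(
  targets=[3,0,0,0,50],
)

```text
time: 9.1
tool_pos: [428.1, 111.3, 31.7]
tcp_rot: [[0.999, -0.033, 0.032], [-0.034, -0.999, 0.005], [0.032, -0.006, -0.999]]
wrist_force: [-1.7, -0.0, 0.4]
grip_width: 50.1
```

Request:
send_rows(
  targets=[3,0,0,0,50],
)

```text
time: 9.2
tool_pos: [431.3, 111.2, 31.9]
tcp_rot: [[0.999, -0.033, 0.032], [-0.034, -0.999, 0.005], [0.031, -0.006, -0.999]]
wrist_force: [-0.2, 0.5, 0.1]
grip_width: 50.1
```

Request:
send_rows(
  targets=[4,0,0,0,50],
)

```text
time: 9.3
tool_pos: [435.4, 111.0, 32.0]
tcp_rot: [[0.999, -0.033, 0.031], [-0.034, -0.999, 0.005], [0.031, -0.006, -0.999]]
wrist_force: [-1.6, -0.3, 0.7]
grip_width: 49.8
```

Request:
send_rows(
  targets=[4,0,0,0,50],
)

```text
time: 9.4
tool_pos: [439.8, 110.9, 32.2]
tcp_rot: [[0.999, -0.033, 0.031], [-0.034, -0.999, 0.005], [0.031, -0.006, -0.999]]
wrist_force: [-0.3, 0.8, -0.7]
grip_width: 49.9
```

Request:
send_rows(
  targets=[4,0,0,0,50],
)

```text
time: 9.5
tool_pos: [444.1, 110.8, 32.3]
tcp_rot: [[0.999, -0.033, 0.031], [-0.034, -0.999, 0.005], [0.031, -0.006, -0.999]]
wrist_force: [-1.5, 1.3, -0.5]
grip_width: 49.9
```

Request:
send_rows(
  targets=[4,0,0,0,50],
)

```text
time: 9.6
tool_pos: [448.6, 110.6, 32.4]
tcp_rot: [[0.999, -0.033, 0.031], [-0.034, -0.999, 0.005], [0.031, -0.006, -0.999]]
wrist_force: [-0.9, 0.5, 0.7]
grip_width: 49.9
```

Request:
send_rows(
  targets=[4,0,0,0,50],
)

```text
time: 9.7
tool_pos: [453.0, 110.5, 32.5]
tcp_rot: [[0.999, -0.033, 0.031], [-0.034, -0.999, 0.005], [0.031, -0.006, -0.999]]
wrist_force: [-0.3, 0.2, 0.4]
grip_width: 49.9
```

Request:
send_rows(
  targets=[4,0,0,0,50],
)

```text
time: 9.8
tool_pos: [457.4, 110.3, 32.7]
tcp_rot: [[0.999, -0.033, 0.031], [-0.034, -0.999, 0.005], [0.031, -0.006, -0.999]]
wrist_force: [0.3, 0.1, -0.3]
grip_width: 50.3
```

Request:
send_rows(
  targets=[4,0,1,0,50,4,0,1,0,50],
)

```text
time: 10.0
tool_pos: [466.4, 110.1, 30.9]
tcp_rot: [[0.999, -0.034, 0.032], [-0.034, -0.999, 0.005], [0.032, -0.006, -0.999]]
wrist_force: [-0.0, -0.1, 0.7]
grip_width: 50.2
```

Request:
send_rows(
  targets=[4,0,0.3,0,50],
)

```text
time: 10.1
tool_pos: [470.6, 109.9, 30.6]
tcp_rot: [[0.999, -0.034, 0.031], [-0.034, -0.999, 0.005], [0.031, -0.006, -0.999]]
wrist_force: [-1.2, -0.1, -0.1]
grip_width: 49.9
```

Request:
send_rows(
  targets=[4,0,0.3,0,50],
)

```text
time: 10.2
tool_pos: [474.8, 109.7, 30.3]
tcp_rot: [[0.999, -0.034, 0.031], [-0.034, -0.999, 0.005], [0.031, -0.006, -1.0]]
wrist_force: [-2.1, -0.5, 2.8]
grip_width: 50.2
```

Request:
send_rows(
  targets=[4,0,0.3,0,50],
)

```text
time: 10.3
tool_pos: [477.6, 109.0, 29.7]
tcp_rot: [[0.999, -0.034, 0.028], [-0.034, -0.999, 0.004], [0.028, -0.005, -1.0]]
wrist_force: [-4.4, -1.1, 3.3]
grip_width: 50.2
```

Request:
send_rows(
  targets=[4,0,0.3,0,50],
)

```text
time: 10.4
tool_pos: [479.8, 108.8, 29.1]
tcp_rot: [[0.999, -0.034, 0.023], [-0.034, -0.999, 0.003], [0.023, -0.004, -1.0]]
wrist_force: [-5.5, 0.3, 4.4]
grip_width: 49.8
```

Request:
send_rows(
  targets=[4,0,0.3,0,50],
)

```text
time: 10.5
tool_pos: [481.9, 108.7, 28.5]
tcp_rot: [[0.999, -0.034, 0.019], [-0.034, -0.999, 0.002], [0.019, -0.003, -1.0]]
wrist_force: [-5.4, 0.3, 3.8]
grip_width: 50.3
```

Request:
send_rows(
  targets=[4,0,0.3,0,50],
)

```text
time: 10.6
tool_pos: [483.8, 108.7, 27.9]
tcp_rot: [[0.999, -0.033, 0.015], [-0.033, -0.999, 0.002], [0.014, -0.002, -1.0]]
wrist_force: [-5.8, 0.1, 3.6]
grip_width: 49.8
```

Request:
send_rows(
  targets=[4,0,0.3,0,50],
)

```text
time: 10.7
tool_pos: [485.7, 108.7, 27.2]
tcp_rot: [[0.999, -0.032, 0.01], [-0.032, -0.999, 0.001], [0.01, -0.001, -1.0]]
wrist_force: [-5.5, -0.3, 4.4]
grip_width: 50.2
```

Request:
send_rows(
  targets=[4,0,0.3,0,50],
)

```text
time: 10.8
tool_pos: [487.6, 108.7, 26.6]
tcp_rot: [[0.999, -0.032, 0.005], [-0.032, -0.999, 0.0], [0.005, -0.0, -1.0]]
wrist_force: [-6.0, -0.9, 4.1]
grip_width: 49.9
```

Request:
send_rows(
  targets=[4,0,0.3,0,50],
)

```text
time: 10.9
tool_pos: [489.4, 108.7, 26.0]
tcp_rot: [[1.0, -0.031, 0.001], [-0.031, -1.0, -0.001], [0.001, 0.001, -1.0]]
wrist_force: [-5.8, -0.9, 4.3]
grip_width: 49.7
```

Request:
send_rows(
  targets=[4,0,0.3,0,50],
)

```text
time: 11.0
tool_pos: [491.2, 108.8, 25.3]
tcp_rot: [[1.0, -0.03, -0.004], [-0.03, -1.0, -0.002], [-0.004, 0.002, -1.0]]
wrist_force: [-5.9, -0.9, 4.7]
grip_width: 50.1
```

```bash
python3 -c "
from h import *
go(520,108,30)
cv2.imwrite('pics/s6.png',cv2.resize(manip.snapshot('scene')[160:250,290:440],None,fx=5,fy=5,interpolation=2))"
```

```text
t 11.0 pos [491.2 108.8  25.3] shift [28.8 -0.1 -4.8] dist 29.2 twist 0.02 tilt [-0.004 -0.002 -1.   ] F [-5.86 -0.88  4.75] w 50.1
```

View pics/s6.png

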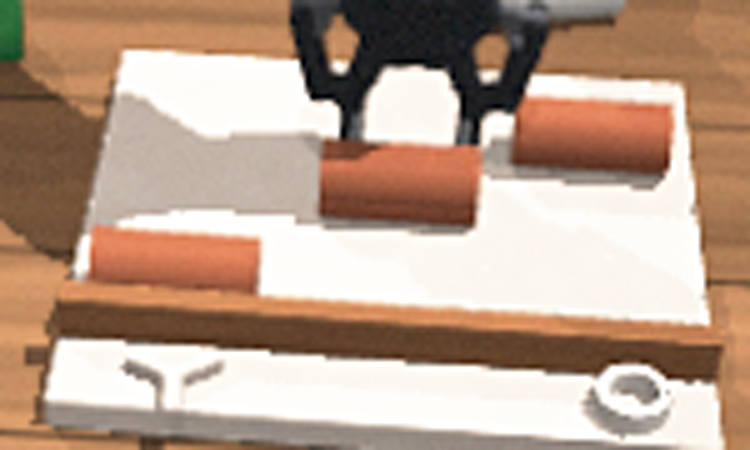

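Request:
send_rows(
  targets=[-3,0,0,0,50,-12,0,-5,0,60,-10,0,-30,8,70,-10,0,-30,8.5,75,0,0,-20,8.5,75,0,0,0,8.5,75,0,0,0,8.5,75,0,0,0,8.5,75,0,0,0,8.5,75,0,0,0,8.5,75],
)

```text
time: 12.05
tool_pos: [455.8, 112.3, 115.4]
tcp_rot: [[0.405, -0.914, 0.007], [-0.914, -0.405, 0.002], [0.001, -0.008, -1.0]]
wrist_force: [-0.1, -0.2, -1.1]
grip_width: 74.6
```

```bash
python3 -c "
from h import *
go(490,108,110,-91.75)
print(manip.state()['qpos'])
for n,b in (('top',(200,150,350,250)),('scene',(300,160,440,240))):
  im=manip.snapshot(n)
  for c in rollers(im,b):
    r=cv2.minAreaRect(c);print(np.round(r[0],1),np.round(r[1],1),r[2],onz(n,[r[0]],41))
  cv2.imwrite('pics/%s7.png'%n,cv2.resize(im[130:260,200:350] if n=='top' else im[150:250,290:440],None,fx=5,fy=4.5))"
```

```text
t 12.05 pos [455.8 112.3 115.4] shift [ 17.8 -29.4   5.6] dist 34.9 twist 25.63 tilt [ 0.007  0.002 -1.   ] F [-0.08 -0.23 -1.05] w 74.6
[-0.17998845  0.25210536 -0.11536564  1.89661569  0.03414953  0.98713199
 -3.03522115]
[270.8 197.3] [30.1 13.7] 2.045408248901367 [[521.61171368 102.29281726  41.        ]]
[313.5 166. ] [14. 31.] 90.0 [[602.40452573 -10.42032264  41.        ]]
[324.1 211.9] [32.5 10.1] 3.8140745162963867 [[599.91492336 -12.57763667  41.        ]]
[369.2 196.3] [30.4 14.2] 3.5763344764709473 [[527.84325432 102.28659217  41.        ]]
[408.  186.6] [30.5 12.7] 3.3664605617523193 [[477.39519108 208.88305242  41.        ]]
```

View pics/top7.png

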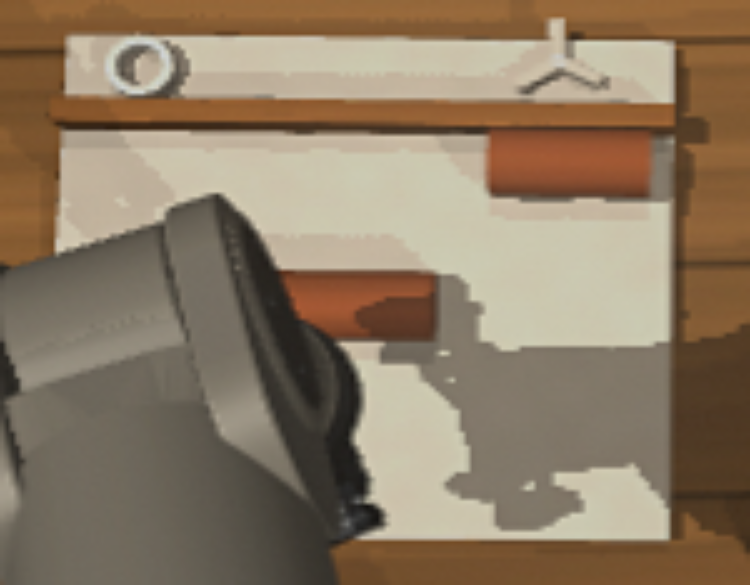

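View pics/scene7.png

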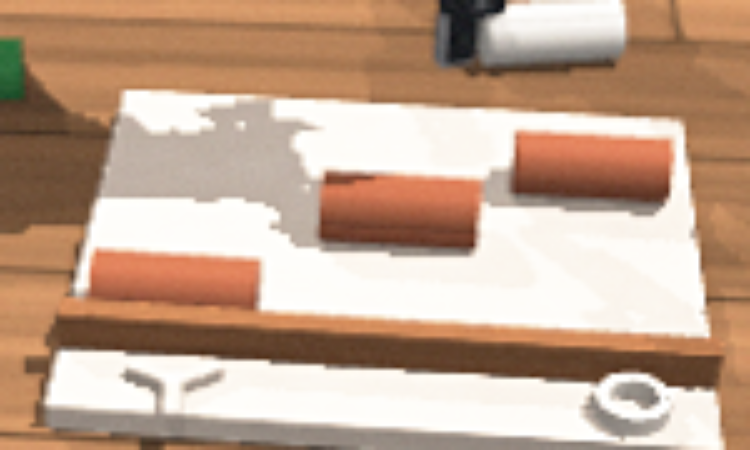

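Request:
send_rows(
  targets=[0,0,0,-8.58,75,0,0,0,-8.58,75,0,0,0,-8.58,75,0,0,0,-8.58,75,0,0,0,-8.58,75,0,0,0,-8.58,75,0,0,0,-8.58,75,0,0,0,-8.58,75,0,0,0,-8.58,75,0,0,0,-8.58,75],
)

```text
time: 13.15
tool_pos: [454.2, 119.1, 119.5]
tcp_rot: [[0.936, 0.351, 0.021], [0.351, -0.936, 0.004], [0.021, 0.004, -1.0]]
wrist_force: [0.2, 0.4, -0.4]
grip_width: 74.9
```

Request:
send_rows(
  targets=[0,0,0,-8.58,75,0,0,0,-8.58,75,0,0,0,-8.58,75,0,0,0,-8.58,75,0,0,0,-8.58,75,0,0,0,-8.58,75,0,0,0,-8.58,75],
)

```text
time: 13.85
tool_pos: [453.6, 123.3, 123.5]
tcp_rot: [[0.161, 0.986, 0.032], [0.987, -0.161, 0.01], [0.015, 0.03, -0.999]]
wrist_force: [-1.0, 0.6, 0.8]
grip_width: 75.1
```

```bash
python3 -c "
from h import *
go(522,103,110,88.25)
print(manip.state()['qpos'])"
```

```text
t 13.85 pos [453.6 123.3 123.5] shift [-9.2 70.4 15.5] dist 72.7 twist -7.52 tilt [ 0.032  0.01  -0.999] F [-1.    0.62  0.79] w 75.1
[ 0.14576261  0.2638521  -0.52774532  1.89599071  0.16039049  0.9890268
 -0.61301046]
```

Request:
send_rows(
  targets=[-2,20,2,-7.5,75,-2,30,5,0,75,-1,15,5,0,75,0,0,0,0,75],
)

```text
time: 14.25
tool_pos: [519.7, 116.4, 116.5]
tcp_rot: [[0.011, 0.999, 0.039], [1.0, -0.011, 0.015], [0.016, 0.039, -0.999]]
wrist_force: [-0.3, -0.5, -0.3]
grip_width: 74.9
```

```bash
python3 -c "
from h import *
go(522,103,24,88.25)
im=manip.snapshot('scene')
cv2.imwrite('pics/s8.png',cv2.resize(im[140:250,290:440],None,fx=5,fy=5))"
```

```text
t 14.25 pos [519.7 116.4 116.5] shift [-14.8  -1.1  92.3] dist 93.5 twist 1.13 tilt [ 0.039  0.015 -0.999] F [-0.26 -0.45 -0.26] w 74.9
```

View pics/s8.png

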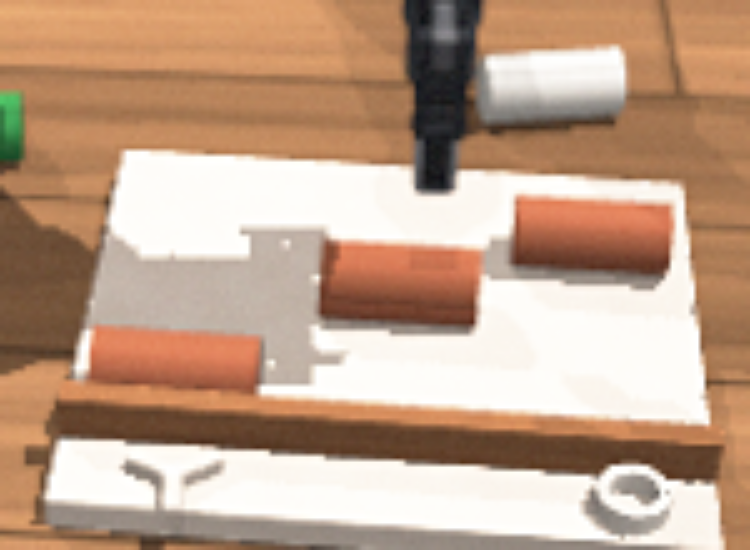

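Request:
send_rows(
  targets=[-14,0,15,1,75,0,0,25,0,75,0,0,25,0,75,0,0,15,0,75],
)

```text
time: 14.7
tool_pos: [521.2, 107.1, 40.1]
tcp_rot: [[0.021, 0.999, 0.047], [1.0, -0.022, 0.02], [0.021, 0.047, -0.999]]
wrist_force: [-0.6, 0.8, -0.4]
grip_width: 75.1
```

```bash
python3 -c "
from h import *
go(522,103,25,88.25)
im=manip.snapshot('scene')
cv2.imwrite('pics/s9.png',cv2.resize(im[140:250,290:440],None,fx=5,fy=5))"
```

```text
t 14.7 pos [521.2 107.1  40.1] shift [-4.4  0.2 15. ] dist 15.7 twist 0.52 tilt [ 0.047  0.02  -0.999] F [-0.61  0.85 -0.41] w 75.1
```

View pics/s9.png

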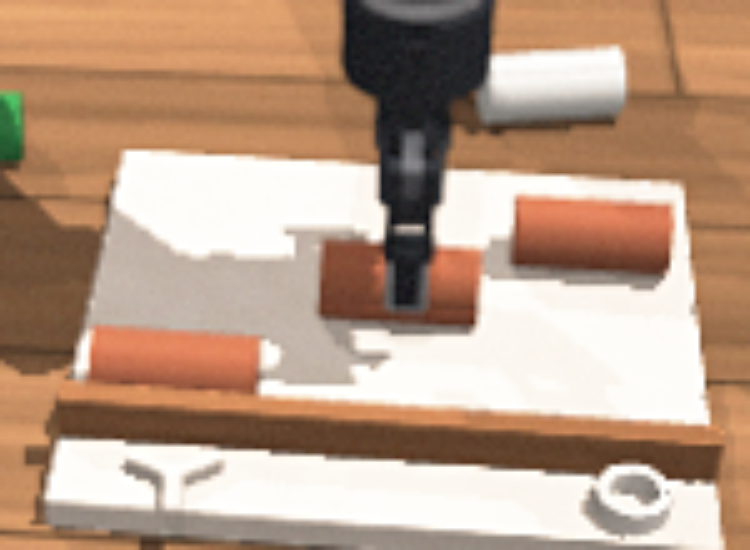

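Request:
send_rows(
  targets=[-3,0,9,0.4,75,0,0,5,0,75,0,0,0,0,55,0,0,0,0,36,0,0,0,0,36,0,0,0,0,36,0,0,0,0,36,0,0,0,0,36],
  force=40,
)

```text
time: 15.55
tool_pos: [520.6, 105.7, 27.0]
tcp_rot: [[0.025, 0.998, 0.049], [0.999, -0.027, 0.022], [0.024, 0.049, -0.999]]
wrist_force: [1.1, 0.5, -1.4]
grip_width: 38.6
```

```bash
python3 -c "
from h import *
go(522,103,25,88.25)
im=cv2.imread('pics/top0.png')
# crate corners outer top (z=50)
hsv=cv2.cvtColor(im,cv2.COLOR_BGR2HSV)
px=np.array([[402,162],[450,162],[453,226],[403,226]],float)
print(np.round(onz('top',px,50)),onz('top',[px.mean(0)],50))
cv2.imwrite('pics/cr.png',cv2.resize(im[150:240,380:480],None,fx=6,fy=6,interpolation=0))
"
```

```text
t 15.55 pos [520.6 105.7  27. ] shift [-2.7  1.3  2. ] dist 3.7 twist 0.29 tilt [ 0.049  0.022 -0.999] F [ 1.07  0.46 -1.45] w 38.6
[[ 607. -243.   50.]
 [ 605. -371.   50.]
 [ 436. -368.   50.]
 [ 439. -238.   50.]] [[ 520.81551349 -304.78734832   50.        ]]
```

View pics/cr.png

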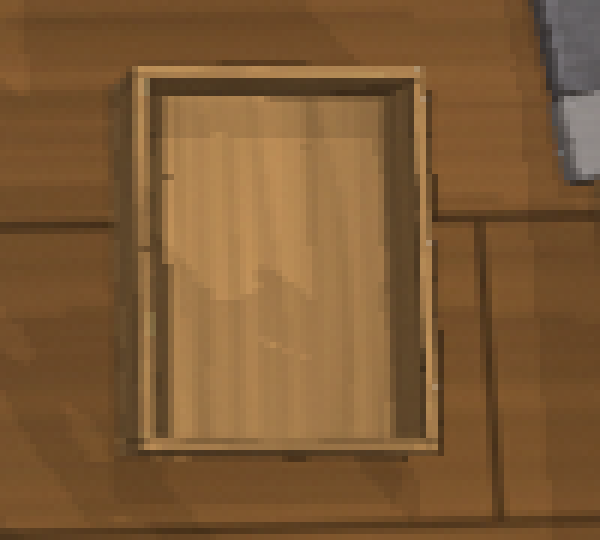

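Request:
send_rows(
  targets=[0,0,-15,0,36,0,0,-30,0,36,0,0,-35,0,36,-15,0,-15,0,36],
)

```text
time: 15.95
tool_pos: [507.7, 90.3, 118.0]
tcp_rot: [[0.02, 0.999, 0.03], [1.0, -0.021, 0.022], [0.023, 0.029, -0.999]]
wrist_force: [0.6, 0.1, -4.7]
grip_width: 38.7
```

```bash
python3 -c "
from h import *
go(521,-303,110,88.25)
im=manip.snapshot('scene')
cv2.imwrite('pics/s10.png',cv2.resize(im[120:250,280:440],None,fx=4,fy=4))"
```

```text
t 15.95 pos [507.7  90.3 118. ] shift [-3.93e+02  2.13e+01 -3.00e-01] dist 393.6 twist 0.6 tilt [ 0.03   0.022 -0.999] F [ 0.56  0.09 -4.65] w 38.7
```

View pics/s10.png

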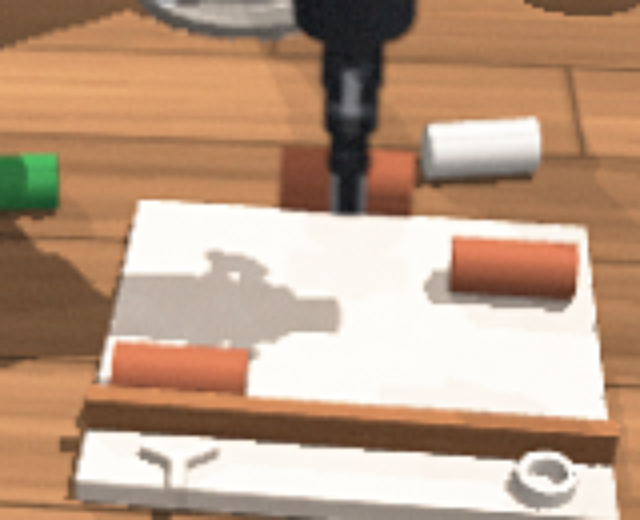

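Roller lifted and held. Next I'll carry it to the crate.

Request:
send_rows(
  targets=[-40,3,0,0,36,-45,3,0,0,36,-45,3,0,0,36,-45,2,0,0,36,-45,2,0,0,36,-45,2,0,0,36,-45,2,0,0,36,-30,2,0,0,36],
)

```text
time: 16.8
tool_pos: [512.4, -257.4, 101.6]
tcp_rot: [[0.013, 1.0, 0.012], [1.0, -0.013, 0.026], [0.026, 0.012, -1.0]]
wrist_force: [-0.1, -0.1, -4.5]
grip_width: 39.0
```

```bash
python3 -c "
from h import *
go(521,-303,40,88.25);print(manip.state()['qpos'])"
```

```text
t 16.8 pos [ 512.4 -257.4  101.6] shift [-47.    8.5  60.5] dist 77.1 twist 1.02 tilt [ 0.012  0.026 -1.   ] F [-0.08 -0.08 -4.46] w 39.0
[ 0.7315357   0.49310837 -0.38698765  1.6166689   0.17232635  1.06812668
  0.29059541]
```

Request:
send_rows(
  targets=[-25,5,-3,1,36,-20,3,-3,0,36,0,0,0,0,36],
)

```text
time: 17.1
tool_pos: [512.6, -311.9, 99.3]
tcp_rot: [[0.044, 0.999, 0.0], [0.999, -0.044, 0.026], [0.026, -0.001, -1.0]]
wrist_force: [-1.3, -1.2, -3.7]
grip_width: 38.9
```

```bash
python3 -c "
from h import *
go(521,-303,20,88.25)
for n,s in (('top',(slice(130,260),slice(380,500))),('scene',(slice(140,250),slice(160,290)))):
  cv2.imwrite('pics/%s11.png'%n,cv2.resize(manip.snapshot(n)[s],None,fx=4,fy=4))"
```

```text
t 17.1 pos [ 512.6 -311.9   99.3] shift [ 7.2  8.1 79.5] dist 80.3 twist -0.78 tilt [ 0.     0.026 -1.   ] F [-1.28 -1.18 -3.75] w 38.9
```

View pics/scene11.png

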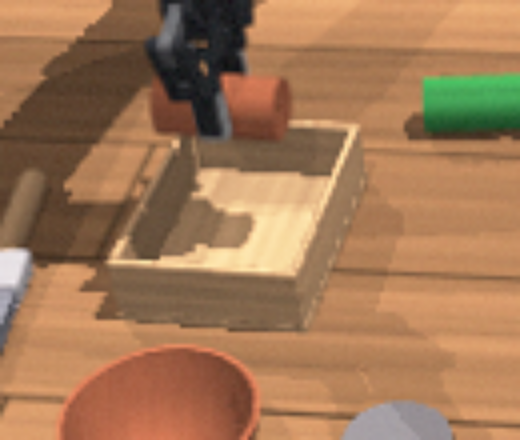

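Request:
send_rows(
  targets=[5,6,15,-0.8,36,3,3,25,0,36,0,0,20,0,36,0,0,10,0,36],
)

```text
time: 17.6
tool_pos: [525.5, -288.1, 25.3]
tcp_rot: [[0.014, 1.0, 0.001], [0.999, -0.014, 0.034], [0.034, 0.001, -0.999]]
wrist_force: [-1.9, -4.0, -1.2]
grip_width: 38.7
```

```bash
python3 -c "
from h import *
go(521,-303,20,88.25)"
```

```text
t 17.6 pos [ 525.5 -288.1   25.3] shift [-15.1  -4.3   4.8] dist 16.5 twist 0.97 tilt [ 0.001  0.034 -0.999] F [-1.85 -3.98 -1.2 ] w 38.7
```

Request:
send_rows(
  targets=[-6,-2,0,0.6,36,-6,-2,0,0,36,0,0,0,0,36],
)

```text
time: 17.9
tool_pos: [520.5, -296.5, 22.7]
tcp_rot: [[0.02, 1.0, -0.003], [0.999, -0.02, 0.038], [0.038, -0.003, -0.999]]
wrist_force: [-0.6, -0.8, -3.5]
grip_width: 38.5
```

```bash
python3 -c "
from h import *
go(521,-303,20,88.25)
cv2.imwrite('pics/s12.png',cv2.resize(manip.snapshot('scene')[140:250,160:290],None,fx=4,fy=4))"
```

```text
t 17.9 pos [ 520.5 -296.5   22.7] shift [-6.5  0.7  2.4] dist 7.0 twist 0.59 tilt [-0.003  0.038 -0.999] F [-0.65 -0.76 -3.48] w 38.5
```

View pics/s12.png

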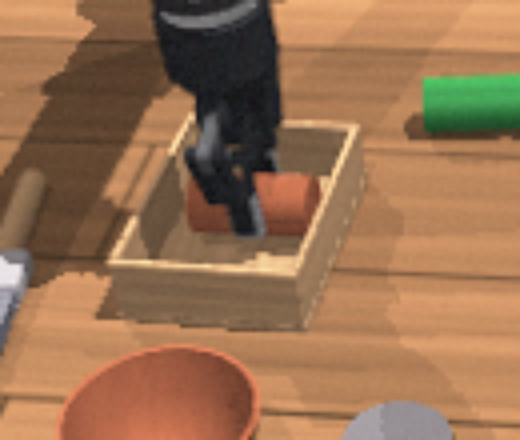

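Request:
send_rows(
  targets=[-3,0,3,0,36,0,0,2,0,36,0,0,0,0,45,0,0,0,0,60,0,0,0,0,70,0,0,0,0,70,0,0,-20,0,70,0,0,-35,0,70,0,0,-40,0,70],
)

```text
time: 18.85
tool_pos: [520.5, -300.6, 114.2]
tcp_rot: [[0.019, 1.0, -0.004], [0.999, -0.018, 0.043], [0.043, -0.005, -0.999]]
wrist_force: [0.5, -0.7, 0.2]
grip_width: 69.8
```

```bash
python3 -c "
from h import *
go(430,213,110,-1.75);print(manip.state()['qpos'])
cv2.imwrite('pics/s13.png',cv2.resize(manip.snapshot('scene')[140:250,160:290],None,fx=4,fy=4))"
```

```text
t 18.85 pos [ 520.5 -300.6  114.2] shift [511.2 -99.9  26.4] dist 521.6 twist 90.68 tilt [-0.004  0.043 -0.999] F [ 0.53 -0.7   0.16] w 69.8
[ 0.76970039  0.54791722 -0.37614085  1.49410857  0.16999042  1.15867848
  0.35357083]
```

View pics/s13.png

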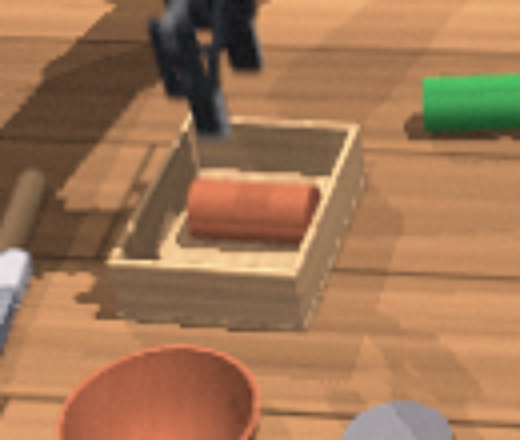

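Request:
send_rows(
  targets=[0,0,-5,8.5,50,0,0,0,8.5,50,0,0,0,8.5,50,0,0,0,8.5,50,0,0,0,8.5,50,0,0,0,8.5,50,0,0,0,8.5,50,0,0,0,8.5,50,0,0,0,8.5,50,0,0,0,8.5,50],
)

```text
time: 19.9
tool_pos: [531.7, -304.1, 136.6]
tcp_rot: [[0.998, 0.048, 0.027], [0.047, -0.999, 0.027], [0.028, -0.026, -0.999]]
wrist_force: [0.4, 0.1, 0.4]
grip_width: 49.9
```

```bash
python3 -c "
from h import *
go(422,213,110,-1.75);print(manip.state()['qpos'])"
```

```text
t 19.9 pos [ 531.7 -304.1  136.6] shift [ -85.8 -520.9   37.9] dist 529.3 twist 4.46 tilt [ 0.027  0.027 -0.999] F [0.44 0.05 0.39] w 49.9
[ 0.55228645  0.49656721 -0.05644299  1.47943059 -0.01085362  1.15623924
 -1.01611243]
```

Request:
send_rows(
  targets=[-8,-40,0,4.4,50,-7,-46,0,0,50,-7,-46,0,0,50,-7,-46,0,0,50,-7,-46,0,0,50,-7,-46,0,0,50,-7,-46,0,0,50,-7,-46,0,0,50,-7,-46,0,0,50,-7,-46,0,0,50],
)

```text
time: 20.9
tool_pos: [477.7, 158.5, 148.2]
tcp_rot: [[0.998, -0.05, 0.043], [-0.051, -0.999, 0.019], [0.042, -0.021, -0.999]]
wrist_force: [0.2, 1.0, 0.9]
grip_width: 50.1
```

```bash
python3 -c "
from h import *
go(422,213,110,-1.75);print(manip.state()['qpos'])"
```

```text
t 20.9 pos [477.7 158.5 148.2] shift [-59.9 -50.8  36.8] dist 86.7 twist -1.19 tilt [ 0.043  0.019 -0.999] F [0.16 0.99 0.86] w 50.1
[-0.13346707  0.26267556 -0.26314428  1.80051604  0.07680651  1.04169269
 -2.04543091]
```

Request:
send_rows(
  targets=[-25,-22,5,-1.2,50,-25,-22,10,0,50,-10,-6,15,0,50,0,0,0,0,50],
)

```text
time: 21.3
tool_pos: [417.3, 226.4, 119.0]
tcp_rot: [[0.999, -0.009, 0.049], [-0.011, -1.0, 0.029], [0.049, -0.03, -0.998]]
wrist_force: [-0.8, -0.8, 0.1]
grip_width: 49.9
```

```bash
python3 -c "
from h import *
go(422,213,30,-1.75)"
```

```text
t 21.3 pos [417.3 226.4 119. ] shift [ 0.5 16.  88.7] dist 90.1 twist 1.15 tilt [ 0.049  0.029 -0.998] F [-0.83 -0.81  0.1 ] w 49.9
```

Request:
send_rows(
  targets=[-2,9,15,1.1,50,0,5,25,0,50,0,0,25,0,50,0,0,12,0,50,0,0,5,0,50,0,0,0,0,50],
)

```text
time: 21.9
tool_pos: [428.6, 213.4, 39.8]
tcp_rot: [[0.997, -0.034, 0.064], [-0.036, -0.999, 0.032], [0.063, -0.034, -0.997]]
wrist_force: [0.6, 0.2, 0.4]
grip_width: 49.9
```

```bash
python3 -c "
from h import *
go(425,213,30,-1.75)
cv2.imwrite('pics/s14.png',cv2.resize(manip.snapshot('scene')[140:250,290:450],None,fx=4,fy=4))"
```

```text
t 21.9 pos [428.6 213.4  39.8] shift [-4.2  0.8  9.6] dist 10.5 twist -0.31 tilt [ 0.064  0.032 -0.997] F [0.6  0.16 0.36] w 49.9
```

View pics/s14.png

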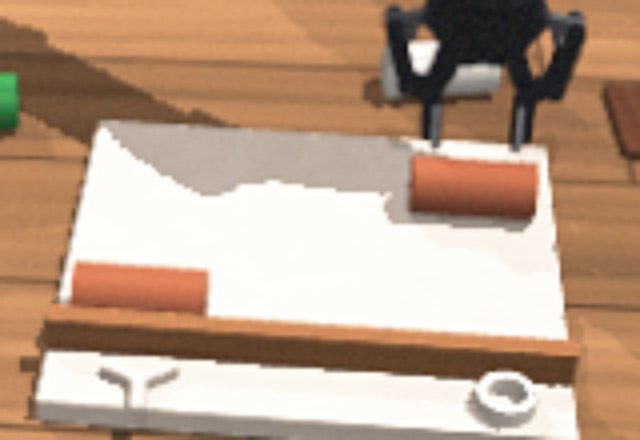

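Request:
send_rows(
  targets=[-2,0,6,-0.2,50,0,0,4,0,50,2,0,0,0,50,3,0,0,0,50],
)

```text
time: 22.35
tool_pos: [435.0, 214.6, 32.4]
tcp_rot: [[0.997, -0.03, 0.07], [-0.033, -0.999, 0.035], [0.069, -0.037, -0.997]]
wrist_force: [-0.5, -0.5, 0.1]
grip_width: 49.8
```

Request:
send_rows(
  targets=[3,0,0.3,0,50],
)

```text
time: 22.45
tool_pos: [438.5, 214.6, 32.6]
tcp_rot: [[0.997, -0.03, 0.07], [-0.032, -0.999, 0.035], [0.069, -0.037, -0.997]]
wrist_force: [0.8, 0.4, -1.0]
grip_width: 50.1
```

Request:
send_rows(
  targets=[3,0,0.3,0,50],
)

```text
time: 22.55
tool_pos: [442.0, 214.7, 32.7]
tcp_rot: [[0.997, -0.03, 0.071], [-0.032, -0.999, 0.035], [0.07, -0.037, -0.997]]
wrist_force: [-0.3, -0.1, 0.5]
grip_width: 50.4
```

Request:
send_rows(
  targets=[3,0,0.3,0,50],
)

```text
time: 22.65
tool_pos: [445.1, 214.6, 32.7]
tcp_rot: [[0.997, -0.03, 0.07], [-0.033, -0.999, 0.035], [0.069, -0.037, -0.997]]
wrist_force: [-0.4, 0.5, -0.4]
grip_width: 50.0
```

Request:
send_rows(
  targets=[3,0,0.3,0,50],
)

```text
time: 22.75
tool_pos: [448.3, 214.5, 32.6]
tcp_rot: [[0.997, -0.03, 0.07], [-0.033, -0.999, 0.035], [0.069, -0.037, -0.997]]
wrist_force: [-0.1, 0.3, -0.1]
grip_width: 49.9
```

Request:
send_rows(
  targets=[4,0,0.3,0,50],
)

```text
time: 22.85
tool_pos: [452.3, 214.3, 32.5]
tcp_rot: [[0.997, -0.03, 0.07], [-0.033, -0.999, 0.035], [0.069, -0.037, -0.997]]
wrist_force: [-0.8, 0.5, 0.3]
grip_width: 50.1
```

Request:
send_rows(
  targets=[4,0,0.3,0,50],
)

```text
time: 22.95
tool_pos: [456.7, 214.2, 32.5]
tcp_rot: [[0.997, -0.03, 0.07], [-0.032, -0.999, 0.035], [0.069, -0.037, -0.997]]
wrist_force: [-0.8, 0.4, -1.2]
grip_width: 49.7
```

Request:
send_rows(
  targets=[4,0,0.4,0,50,4,0,0.4,0,50,4,0,0.4,0,50,4,0,0.4,0,50,4,0,0.4,0,50],
)

```text
time: 23.45
tool_pos: [478.9, 213.5, 31.7]
tcp_rot: [[0.997, -0.03, 0.07], [-0.033, -0.999, 0.035], [0.069, -0.037, -0.997]]
wrist_force: [-1.0, 1.0, 0.3]
grip_width: 50.2
```

Request:
send_rows(
  targets=[4,0,0.4,0,50],
)

```text
time: 23.55
tool_pos: [483.3, 213.4, 31.6]
tcp_rot: [[0.997, -0.03, 0.07], [-0.033, -0.999, 0.035], [0.069, -0.037, -0.997]]
wrist_force: [-0.3, -0.2, 0.4]
grip_width: 49.9
```

Request:
send_rows(
  targets=[4,0,0.4,0,50],
)

```text
time: 23.65
tool_pos: [487.7, 213.2, 31.4]
tcp_rot: [[0.997, -0.03, 0.07], [-0.033, -0.999, 0.035], [0.069, -0.037, -0.997]]
wrist_force: [-0.4, 0.3, 0.3]
grip_width: 50.1
```

Request:
send_rows(
  targets=[4,0,0.4,0,50],
)

```text
time: 23.75
tool_pos: [492.0, 213.1, 31.2]
tcp_rot: [[0.997, -0.03, 0.07], [-0.033, -0.999, 0.035], [0.069, -0.037, -0.997]]
wrist_force: [0.6, 0.2, 0.4]
grip_width: 50.1
```

Request:
send_rows(
  targets=[4,0,0.4,0,50],
)

```text
time: 23.85
tool_pos: [496.4, 213.0, 31.1]
tcp_rot: [[0.997, -0.03, 0.07], [-0.033, -0.999, 0.035], [0.069, -0.037, -0.997]]
wrist_force: [-0.1, 0.2, 0.3]
grip_width: 50.1
```

Request:
send_rows(
  targets=[4,0,0.4,0,50],
)

```text
time: 23.95
tool_pos: [500.8, 212.8, 30.9]
tcp_rot: [[0.997, -0.03, 0.07], [-0.033, -0.999, 0.035], [0.069, -0.037, -0.997]]
wrist_force: [-0.6, 0.2, 0.3]
grip_width: 50.0
```

Request:
send_rows(
  targets=[4,0,0.4,0,50],
)

```text
time: 24.05
tool_pos: [505.2, 212.7, 30.8]
tcp_rot: [[0.997, -0.03, 0.07], [-0.033, -0.999, 0.035], [0.069, -0.037, -0.997]]
wrist_force: [-0.4, 0.5, -0.5]
grip_width: 50.1
```

Request:
send_rows(
  targets=[4,0,0.4,0,50],
)

```text
time: 24.15
tool_pos: [509.5, 212.6, 30.6]
tcp_rot: [[0.997, -0.03, 0.07], [-0.033, -0.999, 0.035], [0.069, -0.037, -0.997]]
wrist_force: [-0.8, -0.5, -0.7]
grip_width: 50.1
```

Request:
send_rows(
  targets=[4,0,0.4,0,50],
)

```text
time: 24.25
tool_pos: [513.9, 212.5, 30.5]
tcp_rot: [[0.997, -0.03, 0.07], [-0.033, -0.999, 0.035], [0.069, -0.037, -0.997]]
wrist_force: [-0.4, -0.1, 0.4]
grip_width: 49.9
```

```bash
python3 -c "
from h import *
go(570,209,31,-1.75)
cv2.imwrite('pics/s15.png',cv2.resize(manip.snapshot('scene')[140:250,290:450],None,fx=4,fy=4))"
```

```text
t 24.25 pos [513.9 212.5  30.5] shift [56.1  1.7  3.3] dist 56.2 twist -0.13 tilt [ 0.07   0.035 -0.997] F [-0.39 -0.14  0.42] w 49.9
```

View pics/s15.png

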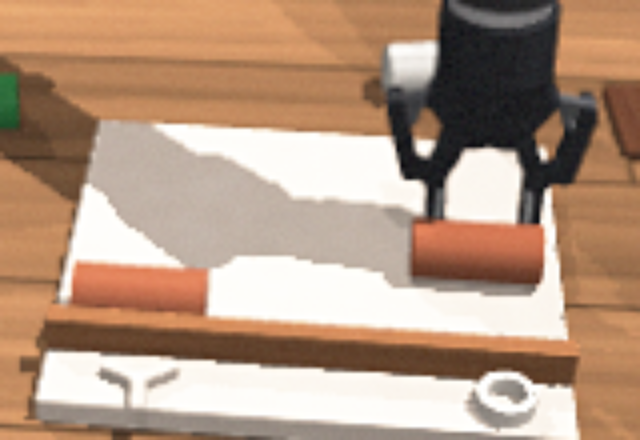

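Request:
send_rows(
  targets=[4,0,0.3,0,50,4,0,0.3,0,50,4,0,0.3,0,50],
)

```text
time: 24.6
tool_pos: [527.4, 212.0, 30.4]
tcp_rot: [[0.997, -0.03, 0.07], [-0.033, -0.999, 0.035], [0.069, -0.037, -0.997]]
wrist_force: [0.1, 0.3, 0.4]
grip_width: 49.9
```

Request:
send_rows(
  targets=[4,0,0.3,0,50,4,0,0.3,0,50,4,0,0.3,0,50],
)

```text
time: 24.9
tool_pos: [540.5, 211.6, 30.3]
tcp_rot: [[0.997, -0.03, 0.07], [-0.033, -0.999, 0.035], [0.069, -0.037, -0.997]]
wrist_force: [-1.1, -0.5, -0.1]
grip_width: 50.2
```

Request:
send_rows(
  targets=[4,0,0.3,0,50,4,0,0.3,0,50,4,0,0.3,0,50,4,0,0.3,0,50],
)

```text
time: 25.3
tool_pos: [558.1, 211.1, 30.2]
tcp_rot: [[0.997, -0.03, 0.07], [-0.033, -0.999, 0.035], [0.069, -0.037, -0.997]]
wrist_force: [0.0, 0.2, 0.3]
grip_width: 49.9
```

Request:
send_rows(
  targets=[4,0,0.3,0,50,3,0,0.3,0,50],
)

```text
time: 25.5
tool_pos: [566.1, 210.8, 30.1]
tcp_rot: [[0.997, -0.03, 0.071], [-0.033, -0.999, 0.035], [0.07, -0.037, -0.997]]
wrist_force: [0.6, -0.6, -0.3]
grip_width: 50.1
```

Request:
send_rows(
  targets=[2,0,0.2,0,50,2,0,0.2,0,50],
)

```text
time: 25.7
tool_pos: [570.7, 210.6, 29.9]
tcp_rot: [[0.997, -0.031, 0.071], [-0.033, -0.999, 0.035], [0.07, -0.037, -0.997]]
wrist_force: [0.4, -0.1, -0.2]
grip_width: 49.8
```

```bash
python3 -c "
from h import *
go(580,210,31,-1.75)"
```

```text
t 25.7 pos [570.7 210.6  29.9] shift [ 9.4  0.2 -0.5] dist 9.4 twist -0.16 tilt [ 0.071  0.035 -0.997] F [ 0.35 -0.09 -0.17] w 49.8
```

Request:
send_rows(
  targets=[2,0,0.1,0,50,1.5,0,0.1,0,50],
)

```text
time: 25.9
tool_pos: [574.4, 210.4, 29.9]
tcp_rot: [[0.997, -0.031, 0.071], [-0.033, -0.999, 0.035], [0.07, -0.037, -0.997]]
wrist_force: [-0.8, -0.1, 0.3]
grip_width: 49.6
```

Request:
send_rows(
  targets=[1.5,0,0.1,0,50],
)

```text
time: 26.0
tool_pos: [575.8, 210.4, 29.9]
tcp_rot: [[0.997, -0.03, 0.07], [-0.033, -0.999, 0.035], [0.069, -0.037, -0.997]]
wrist_force: [-0.2, 0.2, 0.5]
grip_width: 50.0
```

Request:
send_rows(
  targets=[1,0,0,0,50],
)

```text
time: 26.1
tool_pos: [577.0, 210.4, 30.0]
tcp_rot: [[0.997, -0.03, 0.071], [-0.033, -0.999, 0.035], [0.069, -0.037, -0.997]]
wrist_force: [-1.0, -0.9, 0.1]
grip_width: 50.3
```

Request:
send_rows(
  targets=[1,0,0,0,50],
)

```text
time: 26.2
tool_pos: [577.9, 210.4, 30.0]
tcp_rot: [[0.997, -0.03, 0.07], [-0.033, -0.999, 0.035], [0.069, -0.037, -0.997]]
wrist_force: [0.1, -0.4, 0.6]
grip_width: 49.9
```

Request:
send_rows(
  targets=[1,0,0,0,50],
)

```text
time: 26.3
tool_pos: [579.0, 210.4, 30.1]
tcp_rot: [[0.997, -0.03, 0.07], [-0.033, -0.999, 0.035], [0.069, -0.037, -0.997]]
wrist_force: [0.1, 0.7, 0.8]
grip_width: 50.0
```

Request:
send_rows(
  targets=[1,0,0.1,0,50],
)

```text
time: 26.4
tool_pos: [580.0, 210.4, 30.1]
tcp_rot: [[0.997, -0.03, 0.07], [-0.033, -0.999, 0.035], [0.069, -0.037, -0.997]]
wrist_force: [-0.6, 0.4, 0.3]
grip_width: 50.3
```

Request:
send_rows(
  targets=[1,0,0.1,0,50],
)

```text
time: 26.5
tool_pos: [581.0, 210.4, 30.1]
tcp_rot: [[0.997, -0.03, 0.07], [-0.033, -0.999, 0.035], [0.069, -0.037, -0.997]]
wrist_force: [-1.0, 0.4, 0.7]
grip_width: 49.8
```

```bash
python3 -c "
from h import *
go(580,210,31,-1.75)
cv2.imwrite('pics/s16.png',cv2.resize(manip.snapshot('scene')[170:250,290:450],None,fx=5,fy=5))"
```

```text
t 26.5 pos [581.  210.4  30.1] shift [-0.9  0.4 -1. ] dist 1.4 twist -0.13 tilt [ 0.07   0.035 -0.997] F [-1.02  0.41  0.72] w 49.8
```

View pics/s16.png

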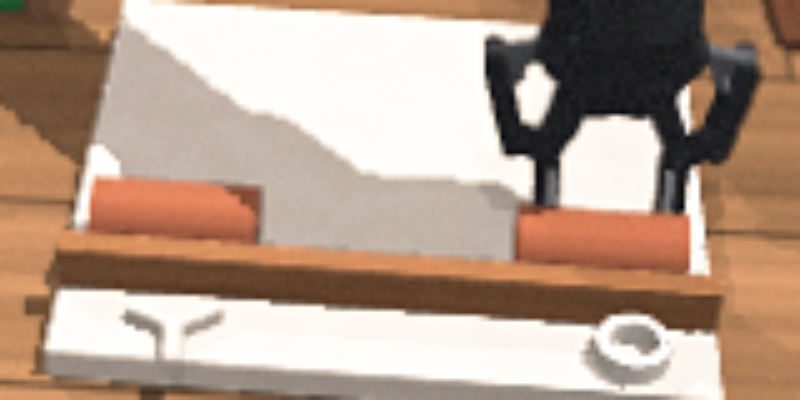

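Request:
send_rows(
  targets=[1,0,0.1,0,50],
)

```text
time: 26.65
tool_pos: [581.5, 210.3, 30.0]
tcp_rot: [[0.997, -0.03, 0.069], [-0.033, -0.999, 0.035], [0.068, -0.037, -0.997]]
wrist_force: [-3.9, -0.0, 2.3]
grip_width: 50.3
```

Request:
send_rows(
  targets=[1,0,0.1,0,50],
)

```text
time: 26.75
tool_pos: [581.5, 210.3, 29.7]
tcp_rot: [[0.997, -0.03, 0.067], [-0.033, -0.999, 0.034], [0.065, -0.036, -0.997]]
wrist_force: [-4.6, -0.5, 1.3]
grip_width: 50.1
```

Request:
send_rows(
  targets=[0.8,0,0,0,50],
)

```text
time: 26.85
tool_pos: [581.5, 210.4, 29.6]
tcp_rot: [[0.997, -0.03, 0.065], [-0.032, -0.999, 0.034], [0.064, -0.036, -0.997]]
wrist_force: [-2.3, 0.4, 2.5]
grip_width: 50.1
```

Request:
send_rows(
  targets=[-2,0,0,0,50,-6,0,0,0,50,-20,0,0,0,50,-25,0,-20,0,50,-25,0,-35,0,50,-25,0,-35,0,50,-30,0,-20,0,50,-30,0,0,0,50,0,0,0,0,50],
)

```text
time: 27.75
tool_pos: [408.3, 211.3, 131.1]
tcp_rot: [[0.997, -0.032, 0.077], [-0.035, -0.999, 0.035], [0.075, -0.038, -0.996]]
wrist_force: [-0.2, 0.1, -0.7]
grip_width: 49.8
```

```bash
python3 -c "
from h import *
go(430,200,150,-1.75)
im=manip.snapshot('top')
for c in rollers(im,(200,150,350,190)):
    r=cv2.minAreaRect(c);print(r,onz('top',[r[0]],40))
cv2.imwrite('pics/t17.png',cv2.resize(im[110:270,190:490],None,fx=2.6,fy=2.6))
im=manip.snapshot('scene');cv2.imwrite('pics/s17.png',cv2.resize(im[120:270,140:480],None,fx=2.3,fy=2.3))"
```

```text
t 27.75 pos [408.3 211.3 131.1] shift [ 23.4   9.9 -17.6] dist 30.9 twist -0.25 tilt [ 0.077  0.035 -0.996] F [-0.23  0.12 -0.71] w 49.8
((313.5, 165.5), (13.0, 31.0), 90.0) [[603.9493971  -10.44227024  40.        ]]
((230.5, 164.0), (14.0, 33.0), 90.0) [[612.32455203 208.27290253  40.        ]]
```

View pics/t17.png

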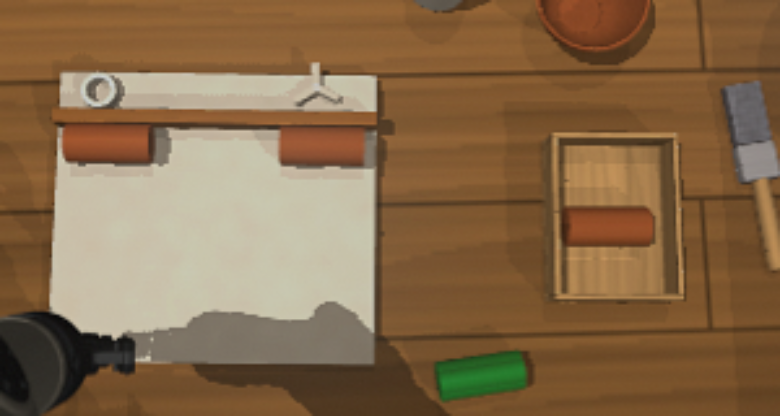

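View pics/s17.png

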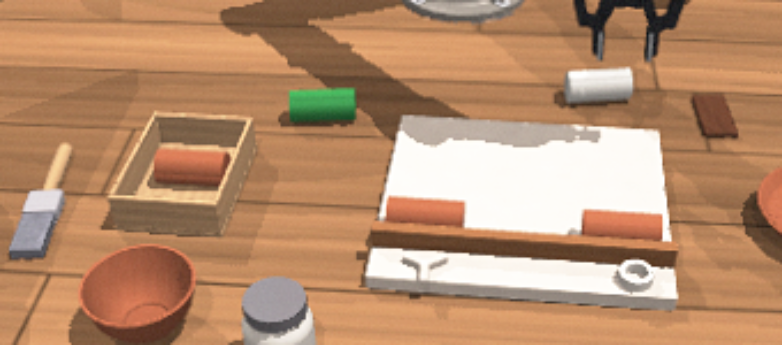

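The top view shows both true rollers against the batten, at (230,164) and (313,165), and the third lying in the crate. The gripper is clear of everything.

```bash
python3 -c "
from h import *
print(manip.sign_off())"
```

```text
the job is handed in; nothing more can be done
None
```

I rolled all three rollers away from the robot and handed the job in at about 27.9 s; the hand-in gives no verdict.

- **Left and right rollers:** both ran true. The push was mostly about 0.5–1 N, with one stray 1.8 N reading on the right roller. I pushed each only with the open fingers until it stopped at the batten, with at most about 4.6 N on the last nudge. They were never gripped or lifted.
- **Middle roller:** it caught after about 48 mm and then dragged at about 6 N. I picked it up and put it in the crate. On the way down it brushed the crate's inside wall with about 4 N, so I shifted it clear before letting go.

The last pictures from both cameras show the two true rollers along the batten, the sagged one lying in the crate, and the bystanders in view and look-alikes apparently untouched. I got the roller axes from the pictures at x = 604 mm (right) and 612 mm (left). That fits the batten's small yaw within the 2–3 mm I can measure, and no check disagreed.

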